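# Register a bar in the clamping fixture and start the clamp screw

## Task

Push the metal bar on the fixture plate fully home against its stops: long side flush against both locating pins and end flush against the boss block. Then take the handle of the crank screw in the boss, turn it backward (anticlockwise from above) until you feel it drop into the thread, turn it forward (clockwise) one full turn from there, and finish still gripping the handle with the screw held started. Leave the other things alone.

Things in the scene. Friction and masses are not known exactly. Their poses are not given: they have to be found in the camera images.
- fixture: Fixed clamping fixture: grey painted base plate 150 (its x) x 260 (its y) x 12 mm lying on the worktop; its position and yaw vary. Origin: centre of the plate's underside. At its x = +46 mm, y = -35 and +35 mm stand two round steel locating pins, 12 mm in diameter, 20 mm above the plate. At x = 20, y = 88 mm stands the dark steel boss, 44 x 44 mm, 30 mm above the plate, which carries the crank screw. x of the fixture points away from the robot when its yaw is 0.
- stop_corner (a point): Point on the plate's top surface where the bar's corner belongs: fixture x = 40, y = 66, z = 12 mm. The pins touch the line through it along fixture y; the boss's flat side is the line through it along fixture x. Axes as the fixture's.
- bar: Plain steel-coloured bar 40 (its x) x 120 (its y) x 28 mm (z), 0.2 to 0.5 kg, loose on the plate, with square corners; up to about 9 N are needed to slide it. Origin: centre of its underside. Fully home it is parallel to the fixture, with origin at fixture x = 20, y = 6, z = 12 mm; its +x side touches the two pins, its +y end touches the boss.
- screw_turn (a joint): Rotation of the crank screw in rad, growing clockwise seen from above (forward). It begins at 0.7 to 1.9, resting on the level mouth of the thread. Turning backward, it falls into the thread when it is between about +0.25 and -0.35; it cannot turn back below about -0.4. Turning forward without having dropped, it jams at about 5.6. It turns easily (about 0.02 N m). One full turn from the drop is about 6.28.
- screw_depth (a joint): Depth of the screw in m: 0 resting on the mouth, 0.006 just dropped into the thread (a step of 6 mm), then 0.007 more for each forward turn (pitch 7 mm). Only its own weight (3 N) and the hand press it down: a grip on the handle can carry it, so press down lightly (5 to 10 N) to feel for the drop. It is captive and cannot be pulled out.
- screw_axis (a point): Point on the screw's axis, at the top of the crank hub: 75 mm above the worktop when the screw rests on the mouth; goes down with the screw. Its axes turn with the screw.
- crank_handle: Upright round black handle of the crank, 16 mm in diameter, 45 mm tall, 45 mm from the screw's axis. Origin: centre of its lower end, on the 16 mm wide crank arm, 73 mm above the worktop at the start; z up along the handle. It is a sleeve that revolves freely on its own pin, so it can be gripped and led round in a circle without turning the gripper.
- weight_200g: Brass-coloured knob weight 30 mm in diameter, 46 mm tall: leave alone. Origin: centre of its underside.
- jar_white_a: White plastic jar 49 mm in diameter, 57 mm tall: leave alone. Origin: centre of its underside.
- scoop: Metal scoop 143 mm long, lying: leave alone. Origin: centre of its underside.
Things that resemble listed ones, but are neither listed nor needed, are in the scene too. There is more than one size of the bar; the job needs the smaller.

How it is judged:
By the outcome, as a careful person would: the job done as asked, in the order asked, and still so for the second after the job is handed in, while the arm keeps its last pose, push and grip.
It also fails if it takes over 67 s, if anything falls off the work surface, if the arm or the gripper's body presses on something with over 40 N, if the wrist force passes 120 N, or if a joint passes its speed limit or range.

## Robot

A 7-joint arm with a two-finger parallel gripper is mounted at the origin on a cart in front of the work surface, level with it; the furniture and walls round the work are solid. World frame = base frame: x ahead of the robot, y to its left, z up, the work surface at z = 0. Lengths are in m, angles in rad, forces in N, time in s.
With the tool pointing down it reaches from about 0.425 to 0.925 m from the base axis. Payload 6.8 kg.
Tool frame: the origin (TCP) lies midway between the tips of the shut fingers; the grasp point (between the pads) lies 19 mm behind it; z points along the fingers, y is the line along which they close (so a half turn about z gives the same grasp; the last joint's range is limited). The gripper opens to 85 mm and grips with 20 to 120 N. Pads are 22 mm wide; open, the fingers measure 114 mm over their backs; the gripper's body (76 mm by 85 mm) begins 54 mm behind the grasp point. The pads swing forward as they close: fully open they stand 13 mm farther back than shut.
Start: joints at [1.151, 0.477, 0.022, 1.555, -0.011, 1.109, -0.083], TCP at [0.207, -0.642, 0.231] pointing down, gripper open.
Joint ranges: [-2.96, 2.96], [-0.34, 2.1], [-1.41, 1.46], [0.24, 2.44], [-1.37, 4.51], [0.17, 1.92], [-2.96, 2.96]. Speed limits (rad/s): [2.39, 2.39, 3.14, 3.14, 3.14, 3.14, 3.14].

## Interface

Orientations are given as a unit quaternion [w, x, y, z].
In Python, from station import bot, eyes, ticket gives the robot as it stands.
- The arm moves only by the shell command python3 -m crank 'ROWS' [FORCE]. ROWS is text: rows parted by semicolons, each of 7 numbers parted by spaces: the shift along the tool's x, y, z in units of 0.5 m (1.0 is 0.5 m), then the turn, a rotation vector about the tool's x, y, z in units of 180 degrees (1.0 is 180 degrees), then the closure, from 0 (fully open) to 1 (shut). A call has 1 to 20 rows; each row is the pose to reach, as a shift and turn from the pose commanded when the call began, along the tool's axes at that moment, turning the shorter way round; what a row does not reach only later rows make up. A row lasts 1/10 s, in which the tool goes at most 50 mm and 8.59 degrees, less where a joint would pass 70% of its speed; a pose out of reach is approached as far as the arm can. A call with a number of a shift or a turn outside -1 to 1 is refused whole. A call with a gripper value outside its range is refused whole. The fingers move at their own pace and stop on an object; FORCE is the grip in N (left out, the last holds). Time passes only in rows, so rows that repeat a pose let the fingers close. It gives the time, the measured TCP pose, the force, the opening and the grip force at its end, in the units of the state.
- bot.get_obs(): the state, without advancing time (a new reading comes with each control period).
- eyes.read_camera(name): name is "scene" or "side" or "wrist"; returns a dict with "image" (480x640x3 uint8, red, green, blue), "K" (3x3 intrinsics, pixels), "R" (3x3) and "t" (3): a world point X has camera coordinates R X + t. Camera axes: x right, y down, z forward; pixel columns grow to the right and rows downward; lengths in m; the calibration is good to about 2 mm. The wrist camera is an equidistant fisheye: a pixel r from the principal point sees the ray r / f radians off the axis. A picture is of the moment at which its call begins. There is no depth.
- ticket.hand_in(): hands the job in; it is judged then, once.
The state is a dict: "t": time; "q": joint angles; "joint_vel": joint speeds; "joint_torque": joint torques, N m; "eef_pos": TCP position; "tool_rot": TCP orientation; "contact_force": force on the tool from outside, world axes, zero at the start; "torque": the same for the moment, N m; "gripper_width": opening from 0.0 (shut) to 1.0 (fully open); "grasp_force": force on a finger pad.
Only numpy, scipy, OpenCV 4.12 (cv2) and the standard library are available. Lean on these libraries where they do the work, as an engineer would, in place of code of your own. Each camera call takes 0.05 s, during which the arm holds its last target. There are 200 camera calls.

## Working session

There is one attempt and no reset: what is moved stays moved. The work goes in short steps, Python scripts to look and compute and a shell command to move; the robot and the scene stay as the last step left them, time stands still between calls to the robot, and variables do not carry over. Pictures are saved under pics/ and viewed, at most 10 in all, crops included, and the job is handed in when it is done.

```bash
ls; mkdir -p pics; python3 - <<'E'
from station import bot,eyes
import cv2,numpy as np
o=bot.get_obs(); print({k:np.round(v,3) for k,v in o.items()})
ims=[]
for n in("scene","side"):
    d=eyes.read_camera(n); np.savez(f"pics/{n}0.npz",**d); cv2.imwrite(f"pics/{n}0.png",d["image"][:,:,::-1]); print(n,d["K"].round(1).tolist(),d["R"].round(3).tolist(),d["t"].round(3).tolist())
E
```

```text
pics
{'t': np.float64(0.0), 'q': array([ 1.151,  0.478,  0.022,  1.556, -0.012,  1.109, -0.083]), 'joint_vel': array([-0.002,  0.001, -0.001,  0.001,  0.002, -0.   , -0.   ]), 'joint_torque': array([ 1.0000e-03, -5.9644e+01,  1.6080e+00, -2.8120e+01,  1.2000e-02,
        9.0000e-03,  0.0000e+00]), 'eef_pos': array([ 0.207, -0.642,  0.23 ]), 'tool_rot': array([-0.001,  0.988,  0.155, -0.   ]), 'contact_force': array([ 0.197, -0.383,  0.664]), 'torque': array([ 0.015, -0.008, -0.027]), 'grasp_force': np.float64(0.0), 'gripper_width': np.float64(0.999)}
scene [[497.2, 0.0, 314.0], [0.0, 497.2, 237.8], [0.0, 0.0, 1.0]] [[0.854, -0.519, -0.014], [-0.373, -0.594, -0.713], [0.362, 0.615, -0.701]] [-0.617, 0.262, 0.904]
side [[524.6, 0.0, 320.2], [0.0, 524.6, 235.9], [0.0, 0.0, 1.0]] [[-0.966, -0.259, -0.012], [-0.145, 0.579, -0.802], [0.214, -0.773, -0.597]] [0.622, 0.194, 0.781]
```

View pics/scene0.png

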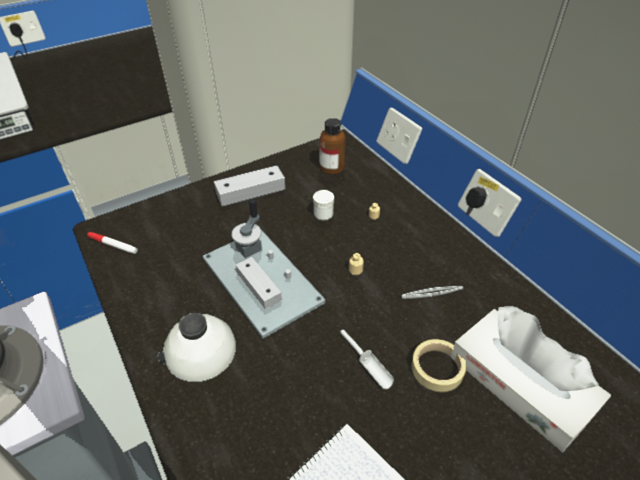

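View pics/side0.png

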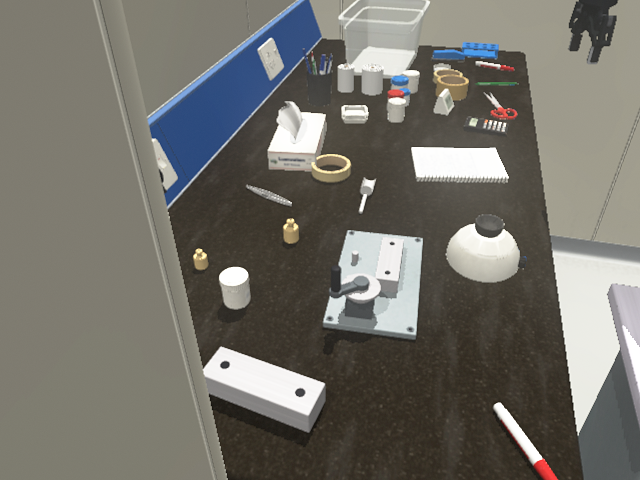

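The small bar is on the plate at scene (258,282). The only look-alike is the bigger bar at scene (250,186), off the plate. The crank handle is the black upright at scene (253,210) / side (336,279); the other black things are the flask cap (193,325) and the bottle cap (333,126). I choose the bar on the plate and the upright on the boss, and check both in a crop.

```bash
cat > h.py <<'E'
import numpy as np,cv2
def ray(d,uv):
    uv=np.atleast_2d(uv).astype(float); p=np.c_[uv,np.ones(len(uv))]@np.linalg.inv(d["K"]).T@d["R"]
    return -d["R"].T@d["t"],p
def onplane(d,uv,z):
    c,p=ray(d,uv); return (c+p*((z-c[2])/p[:,2])[:,None])[:,:2]
def proj(d,X):
    x=np.atleast_2d(X)@d["R"].T+d["t"]; x=x@d["K"].T; return x[:,:2]/x[:,2:]
def tri(d1,a,d2,b):
    A=np.zeros((3,3));r=np.zeros(3)
    for d,u in((d1,a),(d2,b)):
        c,p=ray(d,u);p=p[0]/np.linalg.norm(p);P=np.eye(3)-np.outer(p,p);A+=P;r+=P@c
    return np.linalg.solve(A,r)
E
python3 - <<'E'
import numpy as np,cv2
from h import *
S=[dict(np.load(f"pics/{n}0.npz")) for n in("scene","side")]
out=[]
for d,(x,y) in zip(S,((195,190),(310,220))):
    c=d["image"][y:y+150,x:x+133]; out.append(cv2.resize(c,None,fx=3,fy=4*.75,interpolation=cv2.INTER_CUBIC))
    hsv=cv2.cvtColor(d["image"],cv2.COLOR_RGB2HSV)
    print(hsv[y+75:y+80:4,x+40:x+120:8].tolist())
im=np.hstack(out); print(im.shape)
cv2.imwrite("pics/crop0.png",im[:,:,::-1])
E
```

```text
[[[80, 16, 187], [60, 2, 221], [60, 2, 220], [81, 17, 209], [85, 21, 203], [83, 21, 204], [85, 21, 204], [88, 18, 200], [27, 51, 50], [19, 67, 53]], [[86, 17, 120], [50, 3, 220], [45, 2, 219], [50, 3, 221], [82, 19, 204], [86, 19, 200], [84, 20, 201], [85, 22, 200], [18, 58, 53], [21, 59, 56]]]
[[[10, 3, 229], [0, 2, 245], [20, 3, 245], [10, 3, 248], [83, 10, 101], [81, 14, 130], [83, 10, 224], [87, 10, 220], [87, 13, 219], [20, 44, 70]], [[15, 5, 108], [12, 6, 215], [12, 6, 202], [84, 10, 131], [87, 13, 196], [90, 12, 221], [90, 7, 223], [90, 13, 219], [90, 10, 220], [18, 38, 68]]]
(450, 798, 3)
```

View pics/crop0.png

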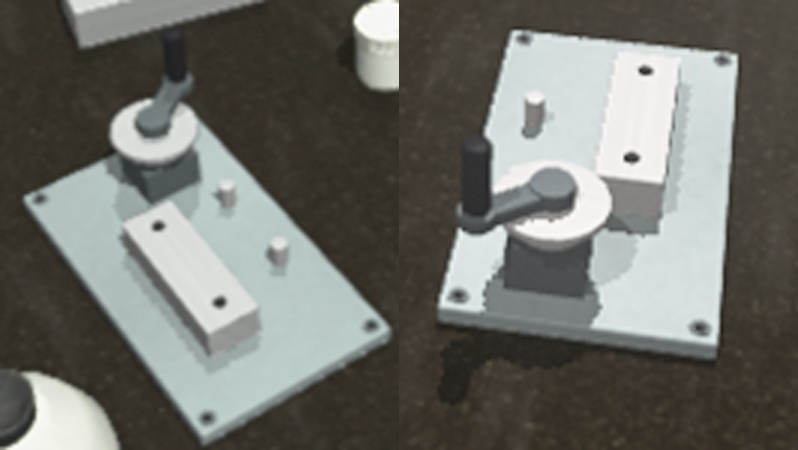

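```bash
python3 - <<'E'
import numpy as np,cv2
from h import *
S=[dict(np.load(f"pics/{n}0.npz")) for n in("scene","side")]
off=[(195,190),(310,220)]
seeds=[((40,115),(62,92)),((100,95),(77,25))]  # plate, bar in crop/1 px
P=[[(25,198),(205,432),(390,328)],[(113,32),(339,52),(318,347),(41,310)]]
Bt=[[(123,224),(165,203),(258,304),(210,333)],[(218,52),(281,57),(264,180),(199,173)]]
for d,o,p,b in zip(S,off,P,Bt):
    f=lambda q:np.array(q)/3+o
    W=onplane(d,f(p),.012); print("plate",W.round(4).tolist(),np.linalg.norm(np.diff(W,axis=0),axis=1).round(4))
    B=onplane(d,f(b),.040); print("bar",B.round(4).tolist(),np.linalg.norm(np.diff(B,axis=0),axis=1).round(4),B.mean(0))
    # mask rects
    g=cv2.cvtColor(d["image"],cv2.COLOR_RGB2HSV); r=np.zeros(g.shape[:2],np.uint8); r[o[1]:o[1]+150,o[0]:o[0]+133]=1
    for nm,m,z in(("plate",(g[...,0]>70)&(g[...,0]<100)&(g[...,1]>6)&(g[...,2]>185),.012),("bar",(g[...,1]<7)&(g[...,2]>208),.040)):
        m=cv2.morphologyEx((m*r).astype(np.uint8),cv2.MORPH_OPEN,np.ones((2,2)))
        cs,_=cv2.findContours(m,cv2.RETR_EXTERNAL,cv2.CHAIN_APPROX_NONE)
        for c in sorted(cs,key=cv2.contourArea)[-2:]:
            rr=cv2.minAreaRect((onplane(d,c[:,0],z)*1000).astype(np.float32)); print(" ",nm,np.round(c[:,0].mean(0)),np.round(rr[0],1),np.round(rr[1],1),round(rr[2],2))
f=lambda q,o:np.array(q)/3+o
print("htop",tri(S[0],f((173,37),off[0]),S[1],f((77,144),off[1])),"hbot",tri(S[0],f((177,78),off[0]),S[1],f((76,217),off[1])))
print("hub",tri(S[0],f((153,120),off[0]),S[1],f((154,183),off[1])))
print("pins",onplane(S[0],[f((227,184),off[0]),f((279,242),off[0])],.032),onplane(S[1],f((135,97),off[1]),.032))
E
```

```text
plate [[0.4724, 0.0628], [0.4913, -0.1923], [0.6368, -0.1836]] [0.2558 0.1458]
bar [[0.5152, -0.0249], [0.5492, -0.0223], [0.5611, -0.1386], [0.5227, -0.1435]] [0.0341 0.117  0.0387] [ 0.53705161 -0.08231069]
  plate [264. 334.] [ 493.1 -193.4] [4.6 6. ] 58.14
  plate [263. 286.] [554.3 -63.4] [145.8 255.4] 3.7
  bar [247. 236.] [573.1  44.2] [50.  60.1] 53.5
  bar [259. 279.] [537.8 -84.7] [ 37.3 116.5] 3.39
plate [[0.6343, -0.1777], [0.4867, -0.1919], [0.4698, 0.0688], [0.6165, 0.0791]] [0.1483 0.2612 0.147 ]
bar [[0.5584, -0.1353], [0.5197, -0.1397], [0.5134, -0.0228], [0.5498, -0.0197]] [0.0389 0.1171 0.0365] [ 0.53532217 -0.07934305]
  plate [335. 310.] [604.9  43. ] [27.2 68.3] 3.79
  plate [388. 274.] [550.8 -54.9] [147.2 256.3] 3.7
  bar [356. 253.] [598.2 -78.2] [9.1 8.7] 14.16
  bar [375. 273.] [545.4 -48. ] [186.9  76.6] 71.65
htop [0.60271205 0.05700859 0.11318841] hbot [0.60265686 0.06238204 0.06851177]
hub [0.56753592 0.02885409 0.07058866]
pins [[ 0.59847182 -0.02196238]
 [ 0.60307525 -0.09134148]] [[ 0.60102205 -0.0883967 ]]
```

```bash
cat >> h.py <<'E'
from scipy.spatial.transform import Rotation as Ro
def toolR(o): q=o["tool_rot"]; return Ro.from_quat([q[1],q[2],q[3],q[0]])
def move(o,X,yaw):
    """shift & turn units from current to TCP X with tool x at world yaw(deg), z down"""
    R=toolR(o); G=Ro.from_euler('z',yaw,degrees=True)*Ro.from_euler('x',180,degrees=True)
    return (R.inv().apply(np.array(X)-o["eef_pos"])/.5).round(4),((R.inv()*G).as_rotvec()/np.pi).round(4)
E
python3 - <<'E'
from h import *
from station import bot
S=[dict(np.load(f"pics/{n}0.npz")) for n in("scene","side")]
print("flask captop",tri(S[0],(192,318),S[1],(489,222)),"flask left/right at z.03",onplane(S[0],[(163,352),(236,352)],.03),onplane(S[1],[(446,255),(520,255)],.03))
o=bot.get_obs(); print(move(o,[.490,-.084,.18],3.8)); 
E
```

```text
flask captop [ 0.37748827 -0.15044325  0.09596541] flask left/right at z.03 [[ 0.31286993 -0.14214792]
 [ 0.42661781 -0.21272611]] [[ 0.43983829 -0.12365245]
 [ 0.31045038 -0.15633404]]
(array([ 0.8813, -0.8882,  0.1022]), array([-0.0005,  0.0001,  0.0782]))
```

```bash
R='.8813 -.8882 .1022 0 0 .0782 1'; python3 -m crank '.8813 -.8882 .1 0 0 .0782 1; .8813 -.8882 .1 0 0 .0782 1; .8813 -.8882 .1 0 0 .0782 1; .8813 -.8882 .1 0 0 .0782 1; .8813 -.8882 .1 0 0 .0782 1; .8813 -.8882 .1 0 0 .0782 1; .8813 -.8882 .1 0 0 .0782 1; .8813 -.8882 .1 0 0 .0782 1; .8813 -.8882 .1 0 0 .0782 1; .8813 -.8882 .1 0 0 .0782 1; .8813 -.8882 .1 0 0 .0782 1; .8813 -.8882 .1 0 0 .0782 1; .8813 -.8882 .1 0 0 .0782 1; .8813 -.8882 .1 0 0 .0782 1; .8813 -.8882 .1 0 0 .0782 1; .8813 -.8882 .1 0 0 .0782 1'
python3 - <<'E'
from h import *
from station import bot,eyes
o=bot.get_obs(); print(o["contact_force"].round(2),o["q"].round(2)); print(move(o,[.490,-.084,.022],3.8))
d=eyes.read_camera("wrist"); np.savez("pics/w1.npz",**d); cv2.imwrite("pics/w1.png",d["image"][:,:,::-1])
E
```

```text
t: 1.7
eef_pos: [0.4895, -0.0861, 0.1811]
tool_rot: [0.0, 0.999, 0.032, -0.0]
contact_force: [-0.4, -0.5, -0.0]
gripper_width: -0.0
grasp_force: 0.0
[-0.36 -0.47 -0.02] [ 0.26  0.26 -0.25  2.01  0.08  0.88 -1.54]
(array([ 0.0015, -0.0042,  0.3181]), array([ 0.0002,  0.0003, -0.0007]))
```

View pics/w1.png

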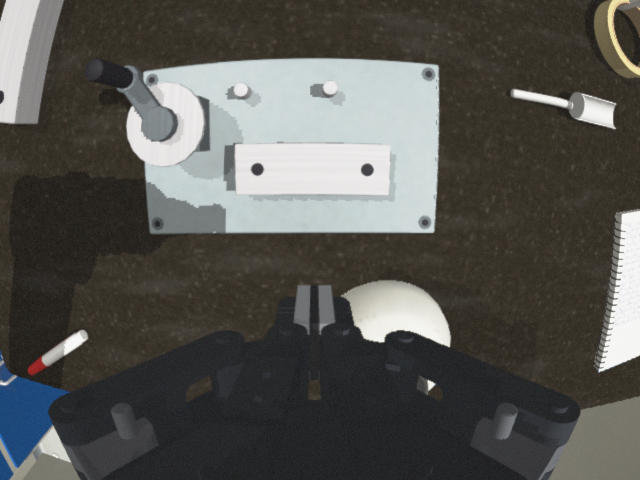

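```bash
cat >> h.py <<'E'
def fish(d,uv,z):
    uv=np.atleast_2d(uv).astype(float); K=d["K"]; v=(uv-K[:2,2])/[K[0,0],K[1,1]]; th=np.linalg.norm(v,axis=1,keepdims=True)
    p=np.c_[v/th*np.sin(th),np.cos(th)]@d["R"]; c=-d["R"].T@d["t"]
    return (c+p*((z-c[2])/p[:,2])[:,None])[:,:2]
E
python3 - <<'E'
from h import *
d=dict(np.load("pics/w1.npz"))
W=fish(d,[(438,66),(434,233),(151,233),(145,70)],.012); print("plate",W.round(4).tolist(),np.linalg.norm(np.diff(W,axis=0),axis=1).round(4),W.mean(0))
W=fish(d,[(389,145),(389,194),(236,194),(236,145)],.040); print("bar",W.round(4).tolist(),np.linalg.norm(np.diff(W,axis=0),axis=1).round(4),W.mean(0))
print("pins",fish(d,[(241,90),(330,88)],.032)); print("hub",fish(d,(158,125),.075),"htop",fish(d,(97,70),.118),"hbot",fish(d,(134,84),.073))
E
```

```text
plate [[0.6339, -0.1837], [0.4859, -0.194], [0.4698, 0.0635], [0.6191, 0.0727]] [0.1483 0.258  0.1495] [ 0.5521802  -0.06035538]
bar [[0.5586, -0.1392], [0.5205, -0.1426], [0.5129, -0.0235], [0.5512, -0.0221]] [0.0382 0.1194 0.0383] [ 0.5357874  -0.08185861]
pins [[ 0.59531632 -0.02194598]
 [ 0.59990101 -0.09135669]]
hub [[0.56509883 0.02843137]] htop [[0.59983733 0.05530283]] hbot [[0.59622669 0.05086168]]
```

```bash
python3 -m crank '0 0 .1 0 0 0 1; 0 0 .2 0 0 0 1; 0 0 .26 0 0 0 1; 0 0 .3 0 0 0 1; 0 0 .318 0 0 0 1; 0 0 .318 0 0 0 1'
```

```text
t: 2.35
eef_pos: [0.4894, -0.0855, 0.0216]
tool_rot: [0.0, 0.999, 0.032, -0.001]
contact_force: [-0.4, -0.0, -0.4]
gripper_width: -0.001
grasp_force: 0.0
```

```bash
python3 -m crank '.016 0 0 0 0 0 1; .028 0 0 0 0 0 1; .036 0 0 0 0 0 1; .044 0 0 0 0 0 1; .052 0 0 0 0 0 1; .06 0 0 0 0 0 1; .068 0 0 0 0 0 1; .076 0 0 0 0 0 1; .084 0 0 0 0 0 1; .09 0 0 0 0 0 1; .094 0 0 0 0 0 1; .098 0 0 0 0 0 1; .1 0 0 0 0 0 1'
```

```text
t: 3.65
eef_pos: [0.5404, -0.0813, 0.0223]
tool_rot: [-0.0, 0.999, 0.033, 0.0]
contact_force: [-2.8, 0.4, 2.2]
gripper_width: -0.002
grasp_force: 1.7
```

```bash
python3 -m crank '.002 0 0 0 0 0 1; .004 0 0 0 0 0 1'; python3 -m crank '.003 0 0 0 0 0 1; .006 0 0 0 0 0 1'
```

```text
t: 3.85
eef_pos: [0.5421, -0.0812, 0.0223]
tool_rot: [-0.0, 0.999, 0.033, -0.0]
contact_force: [-3.3, -0.6, 1.4]
gripper_width: 0.001
grasp_force: 1.6
t: 4.05
eef_pos: [0.5445, -0.081, 0.0222]
tool_rot: [0.0, 0.999, 0.033, -0.001]
contact_force: [-6.6, 0.2, 4.9]
gripper_width: -0.001
grasp_force: 3.7
```

```bash
python3 -m crank '.002 0 0 0 0 0 1; .004 0 0 0 0 0 1; .004 0 0 0 0 0 1'; python3 -m crank '.004 0 0 0 0 0 1; .006 0 0 0 0 0 1; .006 0 0 0 0 0 1'
```

```text
t: 4.35
eef_pos: [0.5445, -0.0811, 0.0219]
tool_rot: [0.0, 0.999, 0.033, -0.003]
contact_force: [-9.9, -0.6, 6.6]
gripper_width: 0.001
grasp_force: 4.9
t: 4.65
eef_pos: [0.5445, -0.0811, 0.0213]
tool_rot: [0.0, 0.999, 0.033, -0.006]
contact_force: [-15.6, 0.3, 11.1]
gripper_width: 0.001
grasp_force: 8.1
```

```bash
python3 -m crank '-.04 0 0 0 0 0 1; -.06 0 -.05 0 0 0 1; -.06 0 -.1 0 0 0 1; -.02 .06 -.1 0 0 0 1; .03 .12 -.1 0 0 0 1; .046 .18 -.1 0 0 0 1; .046 .18 -.1 0 0 0 1; .046 .18 -.05 0 0 0 1; .046 .18 -.01 0 0 0 1; .046 .18 0 0 0 0 1; .046 .18 0 0 0 0 1'; python3 - <<'E'
from h import *
from station import bot,eyes
o=bot.get_obs(); print(o["eef_pos"].round(4),move(o,[.580,-.169,.022],3.75))
d=eyes.read_camera("wrist"); np.savez("pics/w2.npz",**d); cv2.imwrite("pics/w2.png",d["image"][:,:,::-1])
E
```

```text
t: 5.75
eef_pos: [0.579, -0.1682, 0.0218]
tool_rot: [-0.0, 0.999, 0.033, -0.0]
contact_force: [0.3, 0.6, 0.8]
gripper_width: -0.003
grasp_force: 0.0
[ 0.579  -0.1682  0.0218] (array([ 0.0018,  0.0016, -0.0003]), array([-0.0002,  0.0001,  0.0004]))
```

View pics/w2.png

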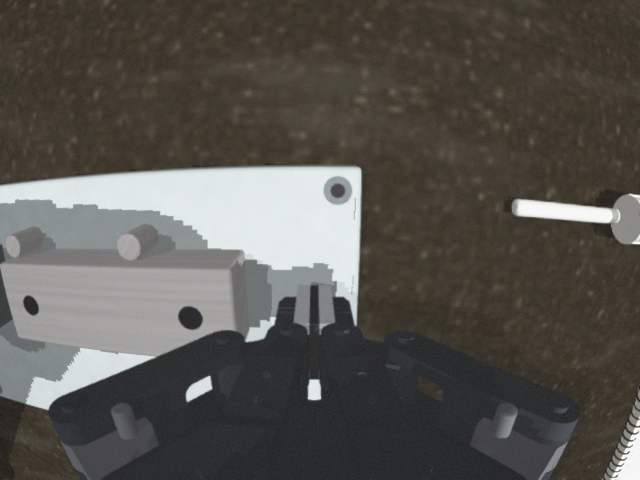

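```bash
python3 -m crank '0 -.016 0 0 0 0 1; 0 -.026 0 0 0 0 1; 0 -.034 0 0 0 0 1; 0 -.042 0 0 0 0 1; 0 -.05 0 0 0 0 1; 0 -.058 0 0 0 0 1; 0 -.066 0 0 0 0 1; 0 -.072 0 0 0 0 1; 0 -.078 0 0 0 0 1; 0 -.082 0 0 0 0 1; 0 -.085 0 0 0 0 1'; python3 -m crank '0 -.003 0 0 0 0 1; 0 -.006 0 0 0 0 1'
```

```text
t: 6.9
eef_pos: [0.5762, -0.1264, 0.0223]
tool_rot: [0.0, 0.999, 0.033, -0.0]
contact_force: [-0.1, -6.0, 4.2]
gripper_width: -0.004
grasp_force: 3.6
t: 7.1
eef_pos: [0.5761, -0.1262, 0.0224]
tool_rot: [0.001, 0.999, 0.032, 0.0]
contact_force: [0.9, -11.5, 1.4]
gripper_width: 0.002
grasp_force: 6.1
```

```bash
python3 -m crank '0 -.003 0 0 0 0 1; 0 -.006 0 0 0 0 1; 0 -.006 0 0 0 0 1'; python3 -m crank '0 .03 0 0 0 0 1; 0 .05 -.05 0 0 0 1; 0 .05 -.1 0 0 0 1; -.04 0 -.1 0 0 0 1; -.1 -.08 -.1 0 0 0 1; -.12 -.125 -.1 0 0 0 1; -.12 -.125 -.1 0 0 0 1; -.12 -.125 -.05 0 0 0 1; -.12 -.125 0 0 0 0 1; -.12 -.125 0 0 0 0 1'; python3 - <<'E'
from h import *
from station import bot,eyes
o=bot.get_obs(); print(o["eef_pos"].round(4))
d=eyes.read_camera("side"); np.savez("pics/s2.npz",**d)
c=d["image"][200:360,300:460]; cv2.imwrite("pics/s2.png",cv2.resize(c,(600,600),interpolation=cv2.INTER_CUBIC)[:,:,::-1])
E
```

```text
t: 7.4
eef_pos: [0.5759, -0.126, 0.0224]
tool_rot: [0.003, 1.0, 0.031, 0.0]
contact_force: [1.9, -15.7, 1.1]
gripper_width: -0.0
grasp_force: 7.7
t: 8.4
eef_pos: [0.5094, -0.0617, 0.0196]
tool_rot: [-0.001, 0.999, 0.033, -0.003]
contact_force: [-0.5, 0.3, 0.2]
gripper_width: 0.002
grasp_force: 0.0
[ 0.5094 -0.0617  0.0196]
```

View pics/s2.png

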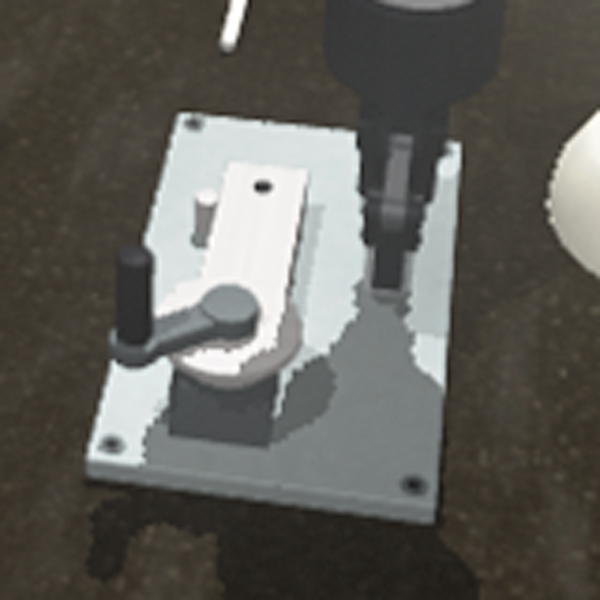

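The bar lies against the pins and its end meets the boss in this view. I'll re-press x lightly at mid-bar to seat it.

```bash
python3 -m crank '.02 0 0 0 0 0 1; .036 0 0 0 0 0 1; .05 0 0 0 0 0 1; .058 0 0 0 0 0 1; .063 0 0 0 0 0 1; .067 0 0 0 0 0 1; .07 0 0 0 0 0 1; .073 0 0 0 0 0 1'; python3 -m crank '.003 0 0 0 0 0 1; .005 0 0 0 0 0 1; .005 0 0 0 0 0 1'
```

```text
t: 9.25
eef_pos: [0.5431, -0.0604, 0.0214]
tool_rot: [0.0, 0.999, 0.033, -0.005]
contact_force: [-13.9, 0.2, 10.5]
gripper_width: -0.002
grasp_force: 7.2
t: 9.55
eef_pos: [0.5431, -0.0604, 0.0209]
tool_rot: [0.001, 0.999, 0.033, -0.007]
contact_force: [-17.2, -2.2, 11.8]
gripper_width: -0.0
grasp_force: 8.6
```

```bash
python3 -m crank '-.05 0 0 0 0 0 1; -.07 0 -.08 0 0 0 1; -.06 0 -.18 0 0 0 1; -.04 0 -.28 0 0 0 .3; 0 -.06 -.356 0 0 0 .3; .06 -.14 -.356 0 0 0 .3; .119 -.231 -.356 0 0 0 .3; .119 -.231 -.356 0 0 0 .3; .119 -.231 -.356 0 0 0 .3; .119 -.231 -.356 0 0 0 .3'; python3 - <<'E'
from h import *
from station import bot,eyes
o=bot.get_obs(); print(o["eef_pos"].round(4))
d=eyes.read_camera("wrist"); np.savez("pics/w3.npz",**d); cv2.imwrite("pics/w3.png",d["image"][:,:,::-1])
E
```

```text
t: 10.55
eef_pos: [0.6019, 0.0582, 0.1998]
tool_rot: [0.001, 0.999, 0.033, -0.001]
contact_force: [0.8, -0.6, 0.0]
gripper_width: 0.698
grasp_force: 0.0
[0.6019 0.0582 0.1998]
```

View pics/w3.png

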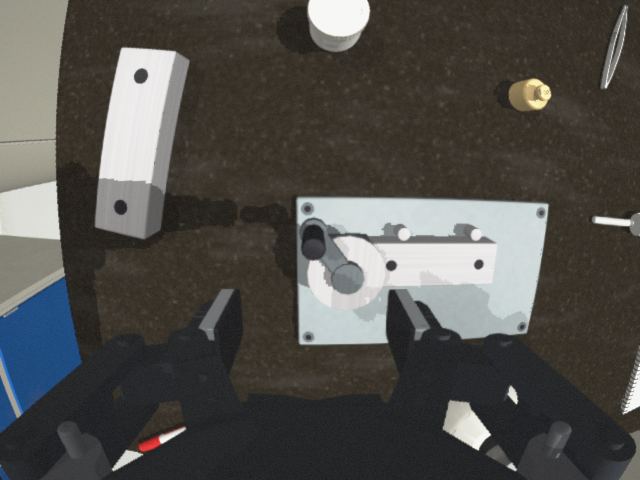

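Bar flush at the pins (404,233),(476,234) and under the hub disc against the boss; handle top at (313,246), hub at (348,277).

```bash
python3 - <<'E'
from h import *
from station import bot
d=dict(np.load("pics/w3.npz")); o=bot.get_obs()
print("htop",fish(d,(313,247),.118),"hub",fish(d,(348,278),.075),"pins",fish(d,[(404,234),(476,235)],.032))
P=fish(d,[(548,204),(527,335),(300,345),(297,197)],.012);print(P.mean(0),P)
B=fish(d,[(496,242),(494,282)],.040);print(B)
for X in((.6006,.0585,.085),):print(move(o,X,3.75))
E
```

```text
htop [[0.60276685 0.05894091]] hub [[0.56777265 0.02970517]] pins [[ 0.59576149 -0.02152011]
 [ 0.5997472  -0.09155574]]
[ 0.55135372 -0.06026588] [[ 0.63475983 -0.18346511]
 [ 0.4834519  -0.19584999]
 [ 0.46838109  0.06376174]
 [ 0.61882206  0.07448986]]
[[ 0.59638683 -0.10983431]
 [ 0.55738979 -0.11627452]]
(array([-0.002 , -0.0024,  0.2297]), array([ 0.0004,  0.0004, -0.0005]))
```

```bash
python3 -m crank '0 0 .08 0 0 0 .3; 0 0 .15 0 0 0 .3; 0 0 .2 0 0 0 .3; 0 0 .231 0 0 0 .3; 0 0 .231 0 0 0 .5; 0 0 .231 0 0 0 1; 0 0 .231 0 0 0 1; 0 0 .231 0 0 0 1; 0 0 .231 0 0 0 1; 0 0 .231 0 0 0 1; 0 0 .231 0 0 0 1' 40; python3 - <<'E'
from h import *
from station import bot,eyes
o=bot.get_obs(); print(o["eef_pos"].round(4),o["contact_force"].round(1))
d=eyes.read_camera("wrist"); np.savez("pics/w4.npz",**d); cv2.imwrite("pics/w4.png",d["image"][:,:,::-1])
E
```

```text
t: 11.7
eef_pos: [0.6035, 0.0597, 0.086]
tool_rot: [-0.0, 0.999, 0.033, 0.001]
contact_force: [-0.8, -1.0, 6.1]
gripper_width: 0.176
grasp_force: 39.5
[0.6035 0.0597 0.086 ] [-0.8 -1.   6.1]
```

View pics/w4.png

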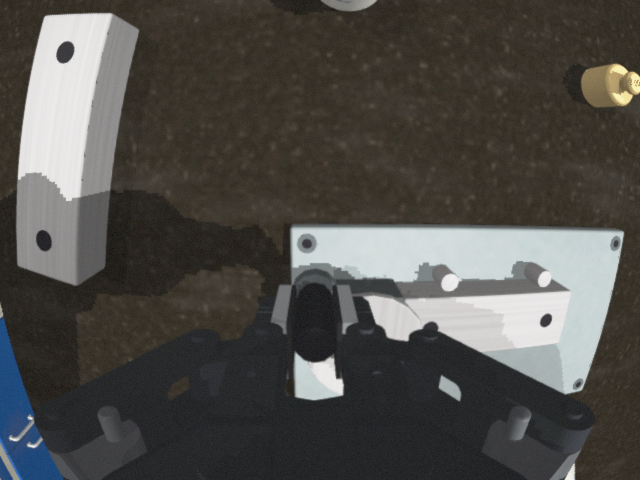

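```bash
cat >> h.py <<'E'
def arc(b0,bs,r=.09):
    b0=np.radians(b0);bs=np.radians(bs); return np.c_[np.degrees(bs).round(1),(r*(np.cos(bs)-np.cos(b0))).round(4),(-r*(np.sin(bs)-np.sin(b0))).round(4)]
E
python3 -c "
from h import *
print(arc(37,[42,47,52,57,62]),arc(62,[67,72,77,82,87]),arc(87,[92,97,102,107,112]))"
```

```text
[[ 4.20e+01 -5.00e-03 -6.10e-03]
 [ 4.70e+01 -1.05e-02 -1.17e-02]
 [ 5.20e+01 -1.65e-02 -1.68e-02]
 [ 5.70e+01 -2.29e-02 -2.13e-02]
 [ 6.20e+01 -2.96e-02 -2.53e-02]] [[ 6.70e+01 -7.10e-03 -3.40e-03]
 [ 7.20e+01 -1.44e-02 -6.10e-03]
 [ 7.70e+01 -2.20e-02 -8.20e-03]
 [ 8.20e+01 -2.97e-02 -9.70e-03]
 [ 8.70e+01 -3.75e-02 -1.04e-02]] [[ 9.20e+01 -7.90e-03 -1.00e-04]
 [ 9.70e+01 -1.57e-02  5.00e-04]
 [ 1.02e+02 -2.34e-02  1.80e-03]
 [ 1.07e+02 -3.10e-02  3.80e-03]
 [ 1.12e+02 -3.84e-02  6.40e-03]]
```

```bash
python3 -m crank '-.005 -.0061 .001 0 0 0 1; -.0105 -.0117 .002 0 0 0 1; -.0165 -.0168 .002 0 0 0 1; -.0229 -.0213 .002 0 0 0 1; -.0296 -.0253 .002 0 0 0 1; -.0296 -.0253 .002 0 0 0 1' 40
```

```text
t: 12.35
eef_pos: [0.5882, 0.0714, 0.0855]
tool_rot: [-0.0, 0.999, 0.033, 0.002]
contact_force: [-1.5, -0.7, 10.7]
gripper_width: 0.174
grasp_force: 39.9
```

```bash
python3 -m crank '-.0071 -.0034 0 0 0 0 1; -.0144 -.0061 0 0 0 0 1; -.0144 -.0061 0 0 0 0 1'; python3 -m crank '-.0076 -.0021 0 0 0 0 1; -.0153 -.0036 0 0 0 0 1; -.0231 -.0043 0 0 0 0 1; -.0231 -.0043 0 0 0 0 1'
```

```text
t: 12.65
eef_pos: [0.5807, 0.0741, 0.0855]
tool_rot: [-0.0, 0.999, 0.033, 0.002]
contact_force: [-3.2, -0.2, 12.2]
gripper_width: 0.174
grasp_force: 40.1
t: 13.05
eef_pos: [0.5688, 0.0754, 0.0851]
tool_rot: [-0.0, 0.999, 0.033, 0.001]
contact_force: [-1.7, -0.6, 9.0]
gripper_width: 0.174
grasp_force: 39.7
```

```bash
python3 -m crank '-.0079 -.0001 0 0 0 0 1; -.0157 .0005 0 0 0 0 1; -.0157 .0005 0 0 0 0 1'; python3 -c "
from h import *
print(arc(97,[102,107,112,117]),arc(107,[112,117,122]),arc(117,[122,127,132,137]))"
```

```text
t: 13.35
eef_pos: [0.5616, 0.0748, 0.0856]
tool_rot: [-0.0, 0.999, 0.033, 0.002]
contact_force: [-0.8, -0.7, 12.0]
gripper_width: 0.171
grasp_force: 40.1
[[ 1.02e+02 -7.70e-03  1.30e-03]
 [ 1.07e+02 -1.53e-02  3.30e-03]
 [ 1.12e+02 -2.27e-02  5.90e-03]
 [ 1.17e+02 -2.99e-02  9.10e-03]] [[ 1.12e+02 -7.40e-03  2.60e-03]
 [ 1.17e+02 -1.45e-02  5.90e-03]
 [ 1.22e+02 -2.14e-02  9.70e-03]] [[ 1.22e+02 -6.80e-03  3.90e-03]
 [ 1.27e+02 -1.33e-02  8.30e-03]
 [ 1.32e+02 -1.94e-02  1.33e-02]
 [ 1.37e+02 -2.50e-02  1.88e-02]]
```

```bash
python3 -m crank '-.0077 .0013 0 0 0 0 1; -.0153 .0033 0 0 0 0 1; -.0153 .0033 0 0 0 0 1'; python3 -m crank '-.0074 .0026 0 0 0 0 1; -.0145 .0059 0 0 0 0 1; -.0145 .0059 0 0 0 0 1'
```

```text
t: 13.65
eef_pos: [0.5534, 0.0725, 0.0853]
tool_rot: [-0.0, 0.999, 0.033, 0.001]
contact_force: [-3.4, -1.0, 10.6]
gripper_width: 0.174
grasp_force: 39.9
t: 13.95
eef_pos: [0.5446, 0.0678, 0.0833]
tool_rot: [0.0, 0.999, 0.033, -0.001]
contact_force: [1.2, -3.1, -2.8]
gripper_width: 0.172
grasp_force: 39.2
```

The force fell from +10.6 to −2.8 N and z went down 2 mm, so the screw has dropped. I'll follow it down to confirm the 6 mm step.

```bash
python3 -m crank '0 0 .004 0 0 0 1; 0 0 .008 0 0 0 1; 0 0 .008 0 0 0 1'; python3 -m crank '0 0 .002 0 0 0 1; 0 0 .004 0 0 0 1; 0 0 .004 0 0 0 1'
```

```text
t: 14.25
eef_pos: [0.5458, 0.0688, 0.0799]
tool_rot: [0.0, 0.999, 0.033, 0.0]
contact_force: [1.0, -2.8, 1.4]
gripper_width: 0.166
grasp_force: 39.8
t: 14.55
eef_pos: [0.5466, 0.0694, 0.0792]
tool_rot: [-0.0, 0.999, 0.033, 0.001]
contact_force: [-1.3, -2.0, 11.4]
gripper_width: 0.176
grasp_force: 41.0
```

```bash
python3 -c "
from h import *
np.set_printoptions(suppress=True)
for s in(117,27,-63,-153): print(np.c_[arc(s,s-10*np.arange(1,10)),(np.arange(1,10)*.00039).round(4)])"
```

```text
[[107.       0.0145  -0.0059   0.0004]
 [ 97.       0.0299  -0.0091   0.0008]
 [ 87.       0.0456  -0.0097   0.0012]
 [ 77.       0.0611  -0.0075   0.0016]
 [ 67.       0.076   -0.0027   0.002 ]
 [ 57.       0.0899   0.0047   0.0023]
 [ 47.       0.1022   0.0144   0.0027]
 [ 37.       0.1127   0.026    0.0031]
 [ 27.       0.121    0.0393   0.0035]]
[[ 17.       0.0059   0.0145   0.0004]
 [  7.       0.0091   0.0299   0.0008]
 [ -3.       0.0097   0.0456   0.0012]
 [-13.       0.0075   0.0611   0.0016]
 [-23.       0.0027   0.076    0.002 ]
 [-33.      -0.0047   0.0899   0.0023]
 [-43.      -0.0144   0.1022   0.0027]
 [-53.      -0.026    0.1127   0.0031]
 [-63.      -0.0393   0.121    0.0035]]
[[ -73.       -0.0145    0.0059    0.0004]
 [ -83.       -0.0299    0.0091    0.0008]
 [ -93.       -0.0456    0.0097    0.0012]
 [-103.       -0.0611    0.0075    0.0016]
 [-113.       -0.076     0.0027    0.002 ]
 [-123.       -0.0899   -0.0047    0.0023]
 [-133.       -0.1022   -0.0144    0.0027]
 [-143.       -0.1127   -0.026     0.0031]
 [-153.       -0.121    -0.0393    0.0035]]
[[-163.       -0.0059   -0.0145    0.0004]
 [-173.       -0.0091   -0.0299    0.0008]
 [-183.       -0.0097   -0.0456    0.0012]
 [-193.       -0.0075   -0.0611    0.0016]
 [-203.       -0.0027   -0.076     0.002 ]
 [-213.        0.0047   -0.0899    0.0023]
 [-223.        0.0144   -0.1022    0.0027]
 [-233.        0.026    -0.1127    0.0031]
 [-243.        0.0393   -0.121     0.0035]]
```

```bash
python3 -m crank '.0145 -.0059 .0004 0 0 0 1; .0299 -.0091 .0008 0 0 0 1; .0456 -.0097 .0012 0 0 0 1; .0611 -.0075 .0016 0 0 0 1; .076 -.0027 .002 0 0 0 1; .0899 .0047 .0023 0 0 0 1; .1022 .0144 .0027 0 0 0 1; .1127 .026 .0031 0 0 0 1; .121 .0393 .0035 0 0 0 1; .121 .0393 .0035 0 0 0 1'
```

```text
t: 15.55
eef_pos: [0.6079, 0.0516, 0.0754]
tool_rot: [0.0, 0.999, 0.032, 0.0]
contact_force: [3.8, -0.7, -15.9]
gripper_width: 0.171
grasp_force: 39.2
```

```bash
python3 -m crank '0 0 0 0 0 0 1'; python3 - <<'E'
from h import *
from station import bot,eyes
o=bot.get_obs(); print(o["contact_force"].round(1),o["torque"].round(2))
ims=[]
for n,(x,y) in(("scene",(190,170)),("side",(290,190))):
    d=eyes.read_camera(n); ims.append(cv2.resize(d["image"][y:y+150,x:x+130],(390,450),interpolation=cv2.INTER_CUBIC))
cv2.imwrite("pics/c5.png",np.hstack(ims)[:,:,::-1])
E
```

```text
t: 15.65
eef_pos: [0.6077, 0.0517, 0.0755]
tool_rot: [0.001, 0.999, 0.032, 0.0]
contact_force: [2.8, -2.0, -16.5]
gripper_width: 0.169
grasp_force: 39.1
[  2.8  -2.  -16.5] [-0.13 -0.98  0.01]
```

View pics/c5.png

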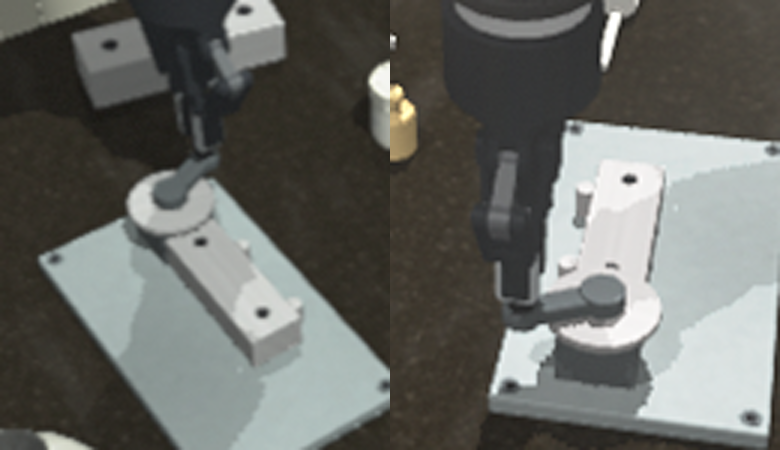

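```bash
python3 -m crank '0 0 .003 0 0 0 1; 0 0 .006 0 0 0 1; 0 0 .006 0 0 0 1'
```

```text
t: 16.05
eef_pos: [0.6075, 0.0536, 0.074]
tool_rot: [-0.0, 0.999, 0.033, 0.0]
contact_force: [0.1, -1.3, -3.9]
gripper_width: 0.171
grasp_force: 40.5
```

```bash
python3 -m crank '.0059 .0145 .0024 0 0 0 1; .0091 .0299 .0038 0 0 0 1; .0097 .0456 .0042 0 0 0 1; .0075 .0611 .0046 0 0 0 1; .0027 .076 .005 0 0 0 1; .0027 .076 .005 0 0 0 1'; python3 -c "
from h import *
np.set_printoptions(suppress=True)
for s in(-23,-93): print(np.c_[arc(s,s-10*np.arange(1,8)),(np.arange(1,8)*.00039).round(4)])"
```

```text
t: 16.65
eef_pos: [0.6112, 0.0132, 0.0711]
tool_rot: [0.001, 0.999, 0.032, 0.0]
contact_force: [-0.2, -0.9, 2.4]
gripper_width: 0.171
grasp_force: 41.0
[[-33.      -0.0074   0.0139   0.0004]
 [-43.      -0.017    0.0262   0.0008]
 [-53.      -0.0287   0.0367   0.0012]
 [-63.      -0.042    0.045    0.0016]
 [-73.      -0.0565   0.0509   0.002 ]
 [-83.      -0.0719   0.0542   0.0023]
 [-93.      -0.0876   0.0547   0.0027]]
[[-103.       -0.0155   -0.0022    0.0004]
 [-113.       -0.0305   -0.007     0.0008]
 [-123.       -0.0443   -0.0144    0.0012]
 [-133.       -0.0567   -0.0241    0.0016]
 [-143.       -0.0672   -0.0357    0.002 ]
 [-153.       -0.0755   -0.049     0.0023]
 [-163.       -0.0814   -0.0636    0.0027]]
```

```bash
python3 -m crank '-.0074 .0139 .0004 0 0 0 1; -.017 .0262 .0008 0 0 0 1; -.0287 .0367 .0012 0 0 0 1; -.042 .045 .0016 0 0 0 1; -.0565 .0509 .002 0 0 0 1; -.0719 .0542 .0023 0 0 0 1; -.0876 .0547 .0027 0 0 0 1; -.0876 .0547 .0027 0 0 0 1'; python3 - <<'E'
from h import *
from station import eyes
for n in("scene","side"):
    a=dict(np.load(f"pics/{n}0.npz")); d=eyes.read_camera(n); np.savez(f"pics/{n}6.npz",**d)
    x,y=proj(a,[.5675,.0295,.075])[0].astype(int); print(n,x,y, "px per mm drop",(proj(a,[.5675,.0295,.065])-proj(a,[.5675,.0295,.075]))/10)
    T=a["image"][y-7:y+8,x-9:x+10]; I=d["image"][y-17:y+28,x-19:x+20]
    up=lambda m:cv2.resize(m,None,fx=4,fy=4,interpolation=cv2.INTER_CUBIC)
    r=cv2.matchTemplate(up(I),up(T),cv2.TM_CCOEFF_NORMED); _,v,_,p=cv2.minMaxLoc(r); print("shift",p[0]/4-10,p[1]/4-10,v)
E
```

```text
t: 17.45
eef_pos: [0.569, -0.0154, 0.0706]
tool_rot: [0.0, 0.999, 0.033, 0.001]
contact_force: [-0.8, -0.8, 9.2]
gripper_width: 0.17
grasp_force: 42.3
scene 245 228 px per mm drop [[0.0510369  0.33355926]]
shift 0.75 5.0 0.7452955842018127
side 361 279 px per mm drop [[-0.02179516  0.47022728]]
shift 0.75 6.25 0.5283238291740417
```

```bash
python3 -m crank '-.0155 -.0022 0 0 0 0 1; -.0305 -.007 0 0 0 0 1; -.0443 -.0144 .0002 0 0 0 1; -.0567 -.0241 .0006 0 0 0 1; -.0672 -.0357 .001 0 0 0 1; -.0755 -.049 .0014 0 0 0 1; -.0814 -.0636 .0017 0 0 0 1; -.0814 -.0636 .0017 0 0 0 1'; python3 - <<'E'
from h import *
from station import bot
o=bot.get_obs(); print(o["torque"].round(2))
np.set_printoptions(suppress=True)
print(np.c_[arc(-163,-163-10*np.arange(1,10)),(np.arange(1,10)*.00039).round(4)])
E
```

```text
t: 18.35
eef_pos: [0.5262, 0.0148, 0.07]
tool_rot: [0.0, 0.999, 0.033, 0.001]
contact_force: [-4.0, -0.7, 17.5]
gripper_width: 0.173
grasp_force: 42.6
[ 0.1   0.66 -0.03]
[[-173.       -0.0033   -0.0153    0.0004]
 [-183.       -0.0038   -0.031     0.0008]
 [-193.       -0.0016   -0.0466    0.0012]
 [-203.        0.0032   -0.0615    0.0016]
 [-213.        0.0106   -0.0753    0.002 ]
 [-223.        0.0202   -0.0877    0.0023]
 [-233.        0.0319   -0.0982    0.0027]
 [-243.        0.0452   -0.1065    0.0031]
 [-253.        0.0598   -0.1124    0.0035]]
```

```bash
python3 -m crank '-.0033 -.0153 -.002 0 0 0 1; -.0038 -.031 -.003 0 0 0 1; -.0016 -.0466 -.0028 0 0 0 1; .0032 -.0615 -.0024 0 0 0 1; .0032 -.0615 -.0024 0 0 0 1'; python3 - <<'E'
from h import *
from station import bot
o=bot.get_obs(); print(o["torque"].round(2))
np.set_printoptions(suppress=True)
print(np.c_[arc(-203,-203-10*np.arange(1,6)),(np.arange(1,6)*.00039).round(4)])
E
```

```text
t: 18.85
eef_pos: [0.5268, 0.0467, 0.0703]
tool_rot: [-0.001, 0.999, 0.034, 0.001]
contact_force: [1.8, 2.3, 6.0]
gripper_width: 0.167
grasp_force: 41.6
[ 0.39 -0.4  -0.04]
[[-213.        0.0074   -0.0139    0.0004]
 [-223.        0.017    -0.0262    0.0008]
 [-233.        0.0287   -0.0367    0.0012]
 [-243.        0.042    -0.045     0.0016]
 [-253.        0.0565   -0.0509    0.002 ]]
```

```bash
python3 -m crank '.0074 -.0139 .0004 0 0 0 1; .017 -.0262 .0008 0 0 0 1; .0287 -.0367 .0012 0 0 0 1; .042 -.045 .0016 0 0 0 1; .045 -.0465 .0016 0 0 0 1; .045 -.0465 .0016 0 0 0 1; .045 -.0465 .0016 0 0 0 1'; python3 - <<'E'
from h import *
from station import bot,eyes
o=bot.get_obs(); print(o["eef_pos"].round(4),o["torque"].round(2)); v=o["eef_pos"][:2]-[.5675,.0295]; print(np.linalg.norm(v),np.degrees(np.arctan2(v[1],v[0])))
ims=[]
for n,(x,y) in(("scene",(190,170)),("side",(290,190))):
    d=eyes.read_camera(n); np.savez(f"pics/{n}7.npz",**d); ims.append(cv2.resize(d["image"][y:y+150,x:x+130],(390,450),interpolation=cv2.INTER_CUBIC))
    a=dict(np.load(f"pics/{n}0.npz")); print(n,proj(a,[.5675,.0295,.075]))
cv2.imwrite("pics/c7.png",np.hstack(ims)[:,:,::-1])
E
```

```text
t: 19.55
eef_pos: [0.5481, 0.0708, 0.0699]
tool_rot: [-0.0, 0.999, 0.034, 0.001]
contact_force: [1.3, 0.4, 10.2]
gripper_width: 0.173
grasp_force: 42.4
[0.5481 0.0708 0.0699] [-0.2  -0.44  0.01]
0.045652398346865394 115.17228741953157
scene [[245.39379515 228.49084754]]
side [[361.03478839 279.03125798]]
```

View pics/c7.png

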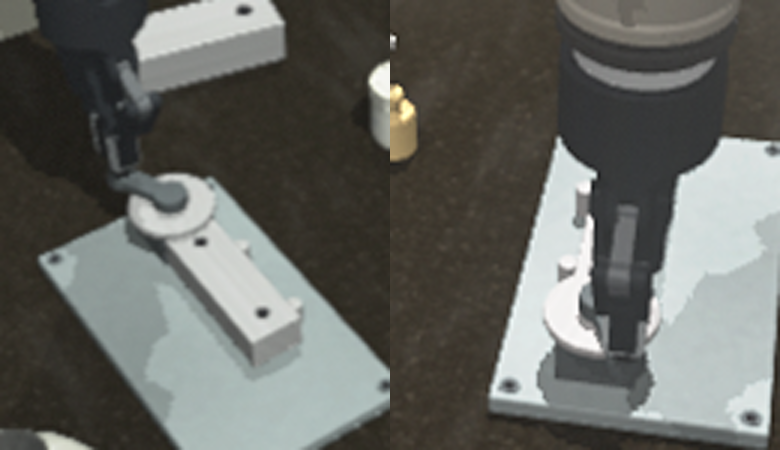

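The picture shows the crank gripped at scene crop (118,182). The hub is about 13 mm lower than at the start, which fits the drop plus one full turn. The bar is still against the pins and boss.

```bash
python3 -c "
from station import ticket
print(ticket.hand_in())"
```

```text
the job is handed in; nothing more can be done
None
```

I handed the job in at about 20 s with the bar pushed home against both pins and the boss. The screw dropped into the thread and was then turned forward one full turn (about 13 mm down in all), and the gripper is still holding the handle.

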